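# Transfer cleaned air fittings to the assembly tray in reverse order

### The arm

A 6-joint arm with a two-finger parallel gripper is mounted at the origin on the work surface. World frame = base frame: x ahead of the robot, y to its left, z up, the work surface at z = 0. Lengths are in mm, angles in rad, forces in N, time in s.
With the tool pointing down it reaches from about 350 to 800 mm from the base axis. Payload 7.3 kg.
Tool frame: the origin (TCP) lies between the finger pads; the fingertips stand 14 mm ahead of it and the grasp point (between the pads) lies 5 mm behind it; z points along the fingers, y is the line along which they close (so a half turn about z gives the same grasp; the last joint's range is limited). The gripper opens to 85 mm and grips with 20 to 120 N. Pads are 22 mm wide; open, the fingers measure 114 mm over their backs; the gripper's body (76 mm by 85 mm) begins 54 mm behind the grasp point. The pads swing forward as they close: fully open they stand 13 mm farther back than shut.
Start: joints at [1.156, 0.342, 1.524, -0, 1.275, -0.146], TCP at [139.41, 506.17, 245.322] pointing down, gripper open.
Joint ranges: [-2.53, 2.53], [-0.77, 2.02], [0.04, 2.7], [-1, 4.14], [0.28, 2.66], [-3.11, 3.11]. Speed limits (rad/s): [2.57, 2.57, 3.14, 3.14, 3.14, 3.14].

### API

Orientations are given as a unit quaternion [w, x, y, z].
In Python, from cell import sensors, vision, order gives the robot as it stands. The module is installed in compiled form; this text tells all that it offers.
- The arm moves only by the tool move_arm, never from a script. Its argument "increments" is a list of rows, each an object with "slide": the shift along the tool's x, y, z in m, a list of three; "twist": the turn, a rotation vector about the tool's x, y, z in rad, a list of three. A call has 1 to 12 rows; each row is the pose to reach, as a shift and turn from the pose commanded when the call began, along the tool's axes at that moment; what a row does not reach only later rows make up. A row lasts 1/8 s, in which the tool goes at most 62.5 mm and 10.7 degrees, less where a joint would pass 70% of its speed; a pose out of reach is approached as far as the arm can. A call with a gripper value outside its range is refused whole. "grip" is the finger opening in m, from 0 to 0.0854, set as the call begins (left out, the last holds). The fingers move at their own pace and stop on an object; "grip_force" is the grip in N (left out, the last holds). Time passes only in rows, so rows that repeat a pose let the fingers close. It gives the time, the measured TCP pose, the force, the opening and the grip force at its end, in the units of the state.
- sensors.sense(): the state, without advancing time (a new reading comes with each control period).
- vision.camera(name): name is "scene" or "side" or "wrist"; returns a dict with "color" (420x560x3 uint8, red, green, blue), "intrinsics" (3x3 intrinsics, pixels), "R" (3x3) and "t" (3): a world point X has camera coordinates R X + t. Camera axes: x right, y down, z forward; pixel columns grow to the right and rows downward; lengths in mm; the calibration is good to about 2 mm. A picture is of the moment at which its call begins. There is no depth.
- order.job_done(): hands the job in; it is judged then, once.
The state is a dict: "time": time; "joint_positions": joint angles; "qd": joint speeds; "joint_torque": joint torques, N m; "tcp_pos": TCP position; "tool_rot": TCP orientation; "contact_force": force on the tool from outside, world axes, zero at the start; "torque": the same for the moment, N m; "grip_width": finger opening in mm; "finger_force": force on a finger pad.
Only numpy, scipy, OpenCV 4.12 (cv2) and the standard library are available. Lean on these libraries where they do the work, as an engineer would, in place of code of your own. Each camera call takes 0.05 s, during which the arm holds its last target. There are 200 camera calls.

### The job

The four cleaned air-line fittings stand in a row in the white dishes of the steel wash rail. Move them to the empty wooden tray, one in each pocket, in the reverse of their present order along the row: the one now farthest left ends farthest right, and so on. Stand each one upright on its foot, flat on the floor of its pocket, and let none of them topple on the way.

Things in the scene. Friction and masses are not known exactly. Their poses are not given: they have to be found in the camera images.
- coupler_center (a point): The quick coupler, steel: a straight round fitting, 64 mm tall, with a thick ribbed sleeve 34 mm in diameter from 26 to 56 mm above its foot, a hexagonal foot 31 mm across flats (36 mm over the corners) and a wide dark bore, 17 mm, in its 28 mm top. It is loose, 0.08 to 0.28 kg, and stands on its flat foot. The point is on its upright axis, half-way up (32 mm above its foot); z is up along the fitting.
- barb_center (a point): The hose barb, brass: 60 mm tall, a hexagonal foot 32 mm across flats (37 mm over the corners), 14 mm high, and above it a thin barbed stem, grip diameter 20 mm; the slimmest of the four. It is loose, 0.08 to 0.28 kg, and stands on its flat foot. The point is on its upright axis, half-way up (30 mm above its foot); z is up along the fitting.
- reducer_center (a point): The reducer, steel: 56 mm tall, a round flange 40 mm in diameter and 12 mm high at the foot, and above it a smooth neck, grip diameter 28 mm, with a flat top that has only a small 9 mm bore. It is loose, 0.08 to 0.28 kg, and stands on its flat foot. The point is on its upright axis, half-way up (28 mm above its foot); z is up along the fitting.
- silencer_center (a point): The exhaust silencer, brass: 60 mm tall, a hexagonal foot 32 mm across flats (37 mm over the corners), 12 mm high, a plain round body 31 mm in diameter up to 46 mm, and a domed, closed top. It is loose, 0.08 to 0.28 kg, and stands on its flat foot. The point is on its upright axis, half-way up (30 mm above its foot); z is up along the fitting.
- dish_coupler: The white plastic dish in which the coupler stands at the start: square, 64 mm outside, 56 mm inside, rim 10 mm high, inner floor 4 mm above its origin, which is the centre of its underside. Fixed to the wash rail; its x and y axes are those of the rail. It stays put, and so marks the coupler's place in the first row.
- dish_barb: The white plastic dish in which the barb stands at the start: square, 64 mm outside, 56 mm inside, rim 10 mm high, inner floor 4 mm above its origin, which is the centre of its underside. Fixed to the wash rail; its x and y axes are those of the rail. It stays put, and so marks the barb's place in the first row.
- dish_reducer: The white plastic dish in which the reducer stands at the start: square, 64 mm outside, 56 mm inside, rim 10 mm high, inner floor 4 mm above its origin, which is the centre of its underside. Fixed to the wash rail; its x and y axes are those of the rail. It stays put, and so marks the reducer's place in the first row.
- dish_silencer: The white plastic dish in which the silencer stands at the start: square, 64 mm outside, 56 mm inside, rim 10 mm high, inner floor 4 mm above its origin, which is the centre of its underside. Fixed to the wash rail; its x and y axes are those of the rail. It stays put, and so marks the silencer's place in the first row.
- wash_rail: Dark steel rail, 76 x 310 mm and 6 mm thick, fixed to the bench, that carries the four white dishes in a row along its y axis, at y = -112.5, -37.5, 37.5 and 112.5 mm (75 mm apart). Origin at the centre of its underside, on the bench; z up; y runs roughly to the robot's left, turned by up to 15 degrees. It may lie on the robot's left or on its right.
- fit_tray: Wooden tray, 72 x 305 mm and 16 mm high, fixed to the bench and empty at the start, with four square pockets in a row along its y axis, centred at x = 0 and y = -112.5, -37.5, 37.5 and 112.5 mm. Each pocket is 56 x 56 mm and 6 mm deep; its floor is 10 mm above the origin. Origin at the centre of the underside, on the bench; z up; y runs roughly to the robot's left, turned by up to 15 degrees. It lies on the other side from the wash rail.
Not all that is in view belongs to the job. Leave any green or purple look-alike of the part that bears coupler_center alone.

How it is judged (in metres and radians):
At the end, for the whole second after the job is handed in: Each fitting stands in the tray pocket that mirrors its place in the first row (its dish at y on the rail: pocket at -y in the tray), within 14 mm of the pocket's centre in the tray's x and in its y, foot on the pocket's floor within 4 mm, upright within 0.12 rad, released and at rest (((y of dish_coupler in the frame of wash_rail between -0.1325 and -0.0925 m and y of coupler_center in the frame of fit_tray between 0.0985 and 0.1265 m) or (y of dish_coupler in the frame of wash_rail between -0.0575 and -0.0175 m and y of coupler_center in the frame of fit_tray between 0.0235 and 0.0515 m) or (y of dish_coupler in the frame of wash_rail between 0.0175 and 0.0575 m and y of coupler_center in the frame of fit_tray between -0.0515 and -0.0235 m) or (y of dish_coupler in the frame of wash_rail between 0.0925 and 0.1325 m and y of coupler_center in the frame of fit_tray between -0.1265 and -0.0985 m)) and x of coupler_center in the frame of fit_tray between -0.014 and 0.014 m and z of coupler_center in the frame of fit_tray between 0.038 and 0.046 m and angle between each of coupler_center, barb_center, reducer_center, silencer_center's own z axis and vertical below 0.12 rad and linear speed of each of coupler, barb, reducer, silencer below 0.02 m/s and angular speed of each of coupler, barb, reducer, silencer below 0.3 rad/s and ((y of dish_barb in the frame of wash_rail between -0.1325 and -0.0925 m and y of barb_center in the frame of fit_tray between 0.0985 and 0.1265 m) or (y of dish_barb in the frame of wash_rail between -0.0575 and -0.0175 m and y of barb_center in the frame of fit_tray between 0.0235 and 0.0515 m) or (y of dish_barb in the frame of wash_rail between 0.0175 and 0.0575 m and y of barb_center in the frame of fit_tray between -0.0515 and -0.0235 m) or (y of dish_barb in the frame of wash_rail between 0.0925 and 0.1325 m and y of barb_center in the frame of fit_tray between -0.1265 and -0.0985 m)) and x of barb_center in the frame of fit_tray between -0.014 and 0.014 m and z of barb_center in the frame of fit_tray between 0.036 and 0.044 m and ((y of dish_reducer in the frame of wash_rail between -0.1325 and -0.0925 m and y of reducer_center in the frame of fit_tray between 0.0985 and 0.1265 m) or (y of dish_reducer in the frame of wash_rail between -0.0575 and -0.0175 m and y of reducer_center in the frame of fit_tray between 0.0235 and 0.0515 m) or (y of dish_reducer in the frame of wash_rail between 0.0175 and 0.0575 m and y of reducer_center in the frame of fit_tray between -0.0515 and -0.0235 m) or (y of dish_reducer in the frame of wash_rail between 0.0925 and 0.1325 m and y of reducer_center in the frame of fit_tray between -0.1265 and -0.0985 m)) and x of reducer_center in the frame of fit_tray between -0.014 and 0.014 m and z of reducer_center in the frame of fit_tray between 0.034 and 0.042 m and ((y of dish_silencer in the frame of wash_rail between -0.1325 and -0.0925 m and y of silencer_center in the frame of fit_tray between 0.0985 and 0.1265 m) or (y of dish_silencer in the frame of wash_rail between -0.0575 and -0.0175 m and y of silencer_center in the frame of fit_tray between 0.0235 and 0.0515 m) or (y of dish_silencer in the frame of wash_rail between 0.0175 and 0.0575 m and y of silencer_center in the frame of fit_tray between -0.0515 and -0.0235 m) or (y of dish_silencer in the frame of wash_rail between 0.0925 and 0.1325 m and y of silencer_center in the frame of fit_tray between -0.1265 and -0.0985 m)) and x of silencer_center in the frame of fit_tray between -0.014 and 0.014 m and z of silencer_center in the frame of fit_tray between 0.036 and 0.044 m); the robot touches nothing.
It fails at once if the coupler is toppled (tilted by more than 0.7 rad) (angle between coupler_center's own z axis and vertical above 0.7 rad).
It fails at once if the barb is toppled (tilted by more than 0.7 rad) (angle between barb_center's own z axis and vertical above 0.7 rad).
It fails at once if the reducer is toppled (tilted by more than 0.7 rad) (angle between reducer_center's own z axis and vertical above 0.7 rad).
It fails at once if the silencer is toppled (tilted by more than 0.7 rad) (angle between silencer_center's own z axis and vertical above 0.7 rad).
It also fails if it takes over 106 s, if anything falls off the work surface, if the arm or the gripper's body presses on something with over 40 N, if the wrist force passes 120 N, or if a joint passes its speed limit or range.

## Working session

There is one attempt and no reset: what is moved stays moved. The work goes in short steps, Python scripts to look and compute and a tool call to move; the robot and the scene stay as the last step left them, time stands still between calls to the robot, and variables do not carry over. Pictures are saved under pics/ and viewed, at most 14 in all, crops included, and the job is handed in when it is done.

Besides the shell and the picture viewer there is one more tool, called after ">>>" as name(argument=value, ...), one argument or row to a line, values as JSON. move_arm: Moves the arm, as the interface text tells. Its arguments: {"type":"object","properties":{"increments":{"type":"array"},"grip":{"type":"number"},"grip_force":{"type":"number"}},"required":["increments"]}

```bash
mkdir -p pics; cat > h.py <<'E'
import numpy as np,cv2
from cell import sensors,vision,order
def snap(n,f):
    c=vision.camera(n); cv2.imwrite(f'pics/{f}.png',c['color'][...,::-1]); np.savez(f'pics/{f}.npz',**c); return c
def load(f): return dict(np.load(f'pics/{f}.npz'))
def ray(c,uv,z):
    R,t,K=c['R'],c['t'],c['intrinsics']; o=-R.T@t
    d=R.T@np.linalg.solve(K,[uv[0],uv[1],1.]); return o+d*(z-o[2])/d[2]
def proj(c,X):
    p=c['intrinsics']@(c['R']@np.array(X,float)+c['t']); return p[:2]/p[2]
E
python3 - <<'E'
from h import *
for n in('scene','side','wrist'):
    c=snap(n,n+'0'); print(n,-c['R'].T@c['t'],c['R'][2],c['intrinsics'][0,0])
s=sensors.sense();print(s['tcp_pos'],s['tool_rot'],s['time'])
E
```

```text
scene [898.94537424 419.04996747 641.6867458 ] [-0.44868696 -0.46089957 -0.76567069] 383.77342178434054
side [ 487.22799807 -694.68057734  871.20739224] [ 0.05805064  0.68753542 -0.72382675] 450.5380609706644
wrist [ 61.55591734 527.090302   371.24970727] [ 0.30781979 -0.08627366 -0.94752511] 363.92399757833476
[139.27700237 505.88492024 244.77481232] [-1.68218254e-04  1.33988068e-01  9.90982760e-01 -5.81474030e-04] 0.15
```

View pics/scene0.png

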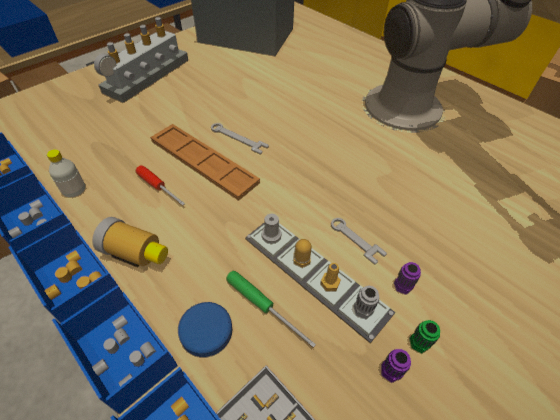

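View pics/side0.png

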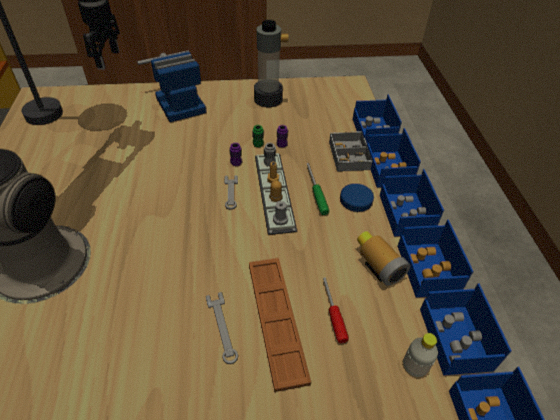

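Candidates in the scene view:
- Reducer (271,228), silencer (303,252), barb (332,275) and steel coupler (368,300).
- Look-alikes to leave alone: purple (408,277), green (426,335) and purple (397,363).

The tray is at (204,160). The rail is on the left side (+y), and the coupler is the farthest left.

```bash
python3 - <<'E'
from h import *
for f in('scene0','side0'):
    c=load(f); im=c['color']; hsv=cv2.cvtColor(im,cv2.COLOR_RGB2HSV)
    box={'scene0':[(140,115,270,205),(240,215,400,340)],'side0':[(240,250,315,395),(245,150,300,240)]}[f]
    for k,(x0,y0,x1,y1) in enumerate(box):
        sub=hsv[y0:y1,x0:x1]
        if k==0: m=((sub[...,0]<14)&(sub[...,1]>135)&(sub[...,2]>60))
        else: m=((sub[...,1]<45)&(sub[...,2]>125))
        m=m.astype(np.uint8)*255
        m=cv2.morphologyEx(m,cv2.MORPH_CLOSE,np.ones((9,9)))
        n,l,s,_=cv2.connectedComponentsWithStats(m); i=1+s[1:,4].argmax(); m=(l==i).astype(np.uint8)
        cv2.imwrite(f'pics/m_{f}_{k}.png',m*255)
        ct=max(cv2.findContours(m,0,cv2.CHAIN_APPROX_NONE)[0],key=len)[:,0]+[x0,y0]
        P=np.array([ray(c,p,14)[:2] for p in ct],np.float32)
        print(f,k,cv2.minAreaRect(P))
c=load('scene0');s0=c['color'][205:345,225:445][...,::-1];s0=cv2.resize(s0,None,fx=2.5,fy=2.5,interpolation=2)
cv2.imwrite('pics/crop0.png',s0)
m=[cv2.imread(f'pics/m_{f}_{k}.png') for f in('scene0','side0') for k in(0,1)]
H=max(a.shape[0] for a in m);cv2.imwrite('pics/masks.png',np.hstack([cv2.copyMakeBorder(a,0,H-a.shape[0],0,6,0,value=(0,0,255)) for a in m]))
for uv in [(271,216),(303,241),(334,264),(369,288)]: print(ray(c,uv,68))
E
```

```text
scene0 0 ((683.1981201171875, -223.0338592529297), (33.78257369995117, 98.35440826416016), 4.292788505554199)
scene0 1 ((576.885009765625, 197.11114501953125), (85.56961059570312, 316.9707336425781), 2.2071218490600586)
side0 0 ((550.4819946289062, -203.95553588867188), (72.26103210449219, 317.0487365722656), 6.498886585235596)
side0 1 ((580.9864501953125, 208.42123413085938), (64.52910614013672, 303.6389465332031), 2.3515584468841553)
[584.07303709  80.37226102  68.        ]
[581.11092544 162.97003339  68.        ]
[576.640589   233.86059446  68.        ]
[569.13146727 304.52735356  68.        ]
```

View pics/crop0.png

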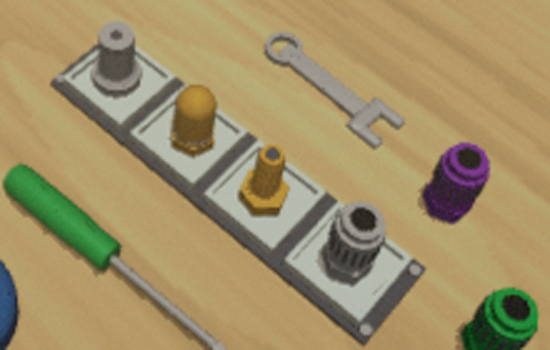

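View pics/masks.png

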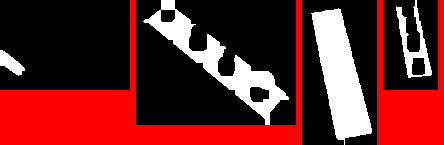

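The crop shows the real steel coupler, with its dark bore, in the last dish. The mask picture shows only the side-view tray mask is clean: centre about (550,-200), turned about 6.5°. The rail is at about (577,195), turned about 2.3°. Next I take a closer look with the wrist camera over the rail.

>>> move_arm(
  increments=[
    {"slide": [-0.06, -0.02, 0], "twist": [0, 0, 0.15]},
    {"slide": [-0.51, -0.2, -0.015], "twist": [0, 0, 1.262]},
    {"slide": [-0.51, -0.2, -0.015], "twist": [0, 0, 1.262]},
    {"slide": [-0.51, -0.2, -0.015], "twist": [0, 0, 1.262]},
    {"slide": [-0.51, -0.2, -0.015], "twist": [0, 0, 1.262]},
    {"slide": [-0.51, -0.2, -0.015], "twist": [0, 0, 1.262]},
    {"slide": [-0.51, -0.2, -0.015], "twist": [0, 0, 1.262]},
    {"slide": [-0.51, -0.2, -0.015], "twist": [0, 0, 1.262]},
    {"slide": [-0.51, -0.2, -0.015], "twist": [0, 0, 1.262]},
    {"slide": [-0.51, -0.2, -0.015], "twist": [0, 0, 1.262]},
    {"slide": [-0.51, -0.2, -0.015], "twist": [0, 0, 1.262]},
    {"slide": [-0.51, -0.2, -0.015], "twist": [0, 0, 1.262]},
  ],
)

```text
time: 1.65
tcp_pos: [577.1, 178.9, 260.4]
tool_rot: [-0.0, 0.692, 0.722, -0.0]
contact_force: [-0.6, 0.8, 1.1]
grip_width: 85.5
finger_force: 0.0
```

```bash
python3 - <<'E'
from h import *
s=sensors.sense();print(s['tcp_pos'],s['tool_rot'],s['time'],s['qd'].round(2),s['joint_positions'],s['contact_force'])
c=snap('wrist','w1');print(-c['R'].T@c['t'],c['R'])
E
```

```text
[577.05884039 178.91383271 260.3910812 ] [-2.02446999e-04  6.92270387e-01  7.21638183e-01 -5.52361553e-05] 1.65 [ 0.   -0.01 -0.   -0.    0.   -0.  ] [1.73719116e-01 4.79953420e-01 1.26621325e+00 2.65332962e-04
 1.39575443e+00 1.32137543e-01] [-0.63612447  0.83635653  1.12485584]
[575.25194566 260.34918597 386.96797322] [[ 9.99136244e-01  4.15535186e-02 -2.67789337e-04]
 [ 3.94582702e-02 -9.46696617e-01  3.19700735e-01]
 [ 1.30311752e-02 -3.19435158e-01 -9.47518532e-01]]
```

View pics/w1.png

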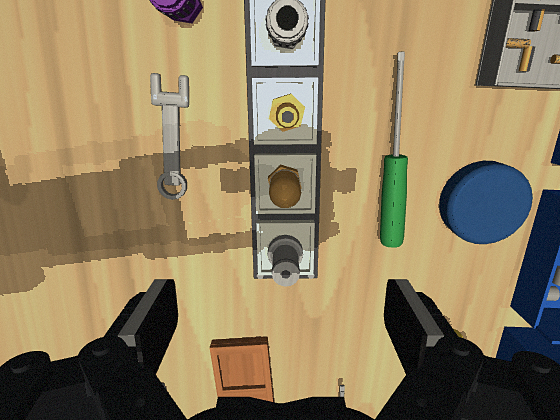

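The view shows, from the top of the image: coupler bore (288,16), barb bore (288,117), silencer dome (285,188) and reducer top (286,272).

```bash
cat >> h.py <<'E'
def go(x,y,z,az):
    "increment (tool axes) to bring TCP to x,y,z with tool y at azimuth az deg"
    from scipy.spatial.transform import Rotation as Ro
    s=sensors.sense(); q=s['tool_rot']; R=Ro.from_quat([q[1],q[2],q[3],q[0]])
    a=np.radians(az); T=Ro.from_matrix(np.array([[-np.sin(a),np.cos(a),0],[np.cos(a),np.sin(a),0],[0,0,-1]]).T.T)
    return (R.inv().apply(np.array([x,y,z])-s['tcp_pos'])/1000).round(4),(R.inv()*T).as_rotvec().round(4)
E
python3 - <<'E'
from h import *
c=load('w1')
for n,uv,z in [('red',(286,272),66),('sil',(285,190),66),('barb',(288,117),70),('barbfoot',(287,110),22),('coup',(288,16),74)]: print(n,ray(c,uv,z).round(1))
for uv in [(253,78),(318,77),(256,275),(316,276)]: print('dish edge',ray(c,uv,16).round(1))
T=np.radians(2.35)
print('coup go',go(571,305,56,2.35))
E
```

```text
red [587.9  86.1  66. ]
sil [583.1 170.1  66. ]
barb [582.6 235.5  70. ]
barbfoot [582.4 238.3  22. ]
coup [578.8 311.4  74. ]
dish edge [548.5 266.2  16. ]
dish edge [610.8 269.7  16. ]
dish edge [555.7  53.7  16. ]
dish edge [624.5  55.3  16. ]
coup go (array([ 0.1261, -0.0009,  0.2046]), array([ 0.    , -0.0002,  0.0007]))
```

>>> move_arm(
  increments=[
    {"slide": [0.06, 0.003, 0.04], "twist": [0, 0, 0]},
    {"slide": [0.13, 0.007, 0.09], "twist": [0, 0, 0]},
    {"slide": [0.13, 0.007, 0.12], "twist": [0, 0, 0]},
    {"slide": [0.13, 0.007, 0.12], "twist": [0, 0, 0]},
    {"slide": [0.13, 0.007, 0.12], "twist": [0, 0, 0]},
  ],
)

```text
time: 2.33
tcp_pos: [580.1, 308.2, 141.9]
tool_rot: [0.001, 0.693, 0.721, 0.001]
contact_force: [-0.9, 0.5, 0.0]
grip_width: 85.5
finger_force: 0.0
```

```bash
python3 - <<'E'
from h import *
c=snap('wrist','w2');c2=snap('side','s2');s=sensors.sense();print(s['tcp_pos'],proj(c,[579,309,74]),proj(c,[579,234,70]))
cv2.imwrite('pics/v2.png',np.hstack([cv2.resize(c['color'],(448,336)),cv2.resize(c2['color'][100:250,220:360],(336,360))[:336]])[...,::-1])
E
```

```text
[580.97341415 307.64477593 143.04800516] [275.66717638 233.12064461] [271.52448244 336.97712513]
```

View pics/v2.png

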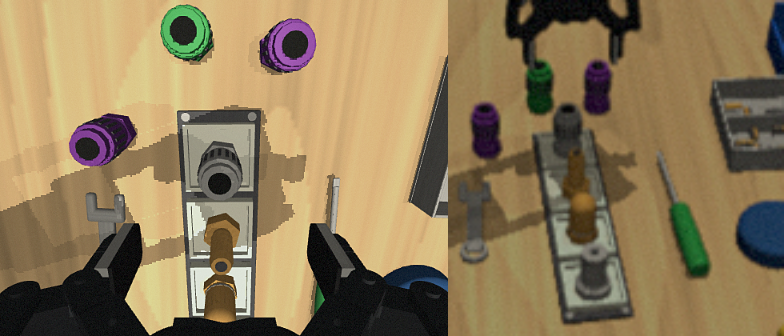

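The coupler bore sits at about (274,229) in the wrist picture. That puts it at about (578,312), clear of the look-alikes, so I go down and grip.

>>> move_arm(
  increments=[
    {"slide": [0.003, -0.001, 0.03], "twist": [0, 0, 0]},
    {"slide": [0.003, -0.001, 0.06], "twist": [0, 0, 0]},
    {"slide": [0.003, -0.001, 0.085], "twist": [0, 0, 0]},
    {"slide": [0.003, -0.001, 0.094], "twist": [0, 0, 0]},
    {"slide": [0.003, -0.001, 0.094], "twist": [0, 0, 0]},
  ],
)

```text
time: 3.05
tcp_pos: [579.3, 310.7, 47.4]
tool_rot: [0.0, 0.693, 0.721, 0.001]
contact_force: [0.2, 0.3, 0.5]
grip_width: 85.1
finger_force: 0.0
```

>>> move_arm(
  increments=[
    {"slide": [0, 0, 0], "twist": [0, 0, 0]},
    {"slide": [0, 0, 0], "twist": [0, 0, 0]},
    {"slide": [0, 0, 0], "twist": [0, 0, 0]},
    {"slide": [0, 0, 0], "twist": [0, 0, 0]},
    {"slide": [0, 0, 0], "twist": [0, 0, 0]},
    {"slide": [0, 0, 0], "twist": [0, 0, 0]},
    {"slide": [0, 0, 0], "twist": [0, 0, 0]},
    {"slide": [0, 0, 0], "twist": [0, 0, 0]},
  ],
  grip=0.025,
  grip_force=35,
)

```text
time: 4.05
tcp_pos: [578.9, 311.3, 47.2]
tool_rot: [0.0, 0.693, 0.721, 0.0]
contact_force: [-3.6, 0.3, 6.0]
grip_width: 33.0
finger_force: 35.1
```

>>> move_arm(
  increments=[
    {"slide": [0, 0, -0.03], "twist": [0, 0, 0]},
    {"slide": [0, 0, -0.08], "twist": [0, 0, 0]},
    {"slide": [-0.02, 0, -0.13], "twist": [0, 0, 0]},
    {"slide": [-0.07, -0.005, -0.17], "twist": [0, 0, 0]},
    {"slide": [-0.13, -0.01, -0.2], "twist": [0, 0, 0]},
    {"slide": [-0.19, -0.015, -0.213], "twist": [0, 0, -0.02]},
    {"slide": [-0.25, -0.02, -0.213], "twist": [0, 0, -0.04]},
    {"slide": [-0.31, -0.025, -0.213], "twist": [0, 0, -0.06]},
    {"slide": [-0.37, -0.03, -0.213], "twist": [0, 0, -0.073]},
    {"slide": [-0.43, -0.034, -0.213], "twist": [0, 0, -0.073]},
    {"slide": [-0.48, -0.038, -0.213], "twist": [0, 0, -0.073]},
    {"slide": [-0.515, -0.038, -0.213], "twist": [0, 0, -0.073]},
  ],
)

```text
time: 5.55
tcp_pos: [560.5, -207.4, 258.5]
tool_rot: [-0.001, 0.667, 0.745, -0.0]
contact_force: [-0.1, -0.1, -2.8]
grip_width: 33.0
finger_force: 35.3
```

>>> move_arm(
  increments=[
    {"slide": [0, 0, 0], "twist": [0, 0, 0]},
    {"slide": [0, 0, 0], "twist": [0, 0, 0]},
  ],
)

```text
time: 5.8
tcp_pos: [561.1, -204.5, 258.6]
tool_rot: [-0.001, 0.666, 0.746, 0.0]
contact_force: [-0.3, 1.1, -2.8]
grip_width: 33.3
finger_force: 35.3
```

```bash
python3 - <<'E'
from h import *
c=snap('wrist','w3'); s=sensors.sense();print(s['tcp_pos'],s['tool_rot'])
hsv=cv2.cvtColor(c['color'],cv2.COLOR_RGB2HSV)
for x,y in [(280,100),(100,100)]: print(hsv[y,x])
E
```

```text
[ 561.18660914 -204.05131928  258.86001427] [-6.00481581e-04  6.65746615e-01  7.46177644e-01  8.18923677e-05]
[ 12 151 203]
[ 17 109 155]
```

View pics/w3.png

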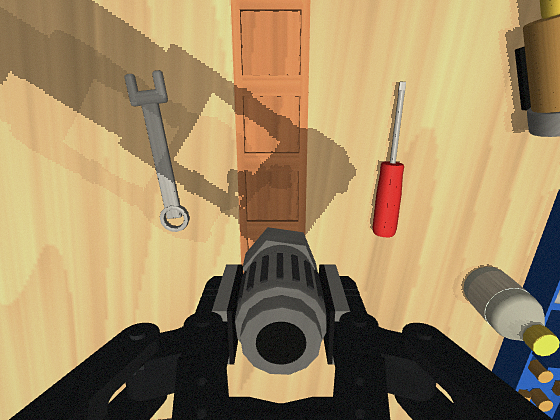

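The view shows three pockets, with lower edges at rows 75, 153 and 221 and columns about 242–302. The coupler is held upright.

```bash
python3 - <<'E'
from h import *
c=load('w3')
for uv in [(240,8),(301,8),(242,75),(302,75),(244,94),(300,96),(245,153),(301,152),(248,221),(300,220),(232,20),(309,20),(239,200),(308,200)]: print(uv,ray(c,uv,16).round(1))
g=load('side0')
ct=None
hsv=cv2.cvtColor(g['color'],cv2.COLOR_RGB2HSV)[250:395,240:315]
m=((hsv[...,0]<14)&(hsv[...,1]>135)&(hsv[...,2]>60)).astype(np.uint8)
ct=max(cv2.findContours(m,0,cv2.CHAIN_APPROX_NONE)[0],key=len)
q=cv2.boxPoints(cv2.minAreaRect(ct))+[240,250]
for p in cv2.approxPolyDP(ct,4,True)[:,0]+[240,250]: print('side',p,ray(g,p,16).round(1),ray(g,p,0).round(1))
E
```

```text
(240, 8) [509.3 -61.4  16. ]
(301, 8) [564.  -55.2  16. ]
(242, 75) [ 515.6 -117.9   16. ]
(302, 75) [ 572.4 -111.4   16. ]
(244, 94) [ 518.9 -134.9   16. ]
(300, 96) [ 573.  -130.6   16. ]
(245, 153) [ 524.5 -191.9   16. ]
(301, 152) [ 581.1 -184.5   16. ]
(248, 221) [ 533.8 -265.3   16. ]
(300, 220) [ 589.6 -257.8   16. ]
(232, 20) [502.8 -71.9  16. ]
(309, 20) [572.6 -64.   16. ]
(239, 200) [ 522.3 -242.6   16. ]
(308, 200) [ 595.1 -234.3   16. ]
side [276 258] [563.8 -44.4  16. ] [565.3 -32.2   0. ]
side [249 263] [499.1 -54.4  16. ] [499.4 -42.4   0. ]
side [277 389] [ 537.4 -354.7   16. ] [ 538.3 -348.3    0. ]
side [308 383] [ 597.7 -347.7   16. ] [ 599.8 -341.2    0. ]
```

>>> move_arm(
  increments=[
    {"slide": [-0.05, -0.0035, 0.03], "twist": [0, 0, 0]},
    {"slide": [-0.095, -0.007, 0.08], "twist": [0, 0, 0]},
    {"slide": [-0.106, -0.007, 0.13], "twist": [0, 0, 0]},
    {"slide": [-0.106, -0.007, 0.17], "twist": [0, 0, 0]},
    {"slide": [-0.106, -0.007, 0.195], "twist": [0, 0, 0]},
    {"slide": [-0.106, -0.007, 0.207], "twist": [0, 0, 0]},
    {"slide": [-0.106, -0.007, 0.212], "twist": [0, 0, 0]},
    {"slide": [-0.106, -0.007, 0.212], "twist": [0, 0, 0]},
    {"slide": [-0.106, -0.007, 0.212], "twist": [0, 0, 0]},
  ],
)

```text
time: 6.98
tcp_pos: [566.9, -311.4, 48.5]
tool_rot: [0.001, 0.666, 0.746, 0.0]
contact_force: [-0.1, -0.2, -2.7]
grip_width: 33.0
finger_force: 35.5
```

```bash
python3 - <<'E'
from h import *
c=snap('side','s4'); w=snap('wrist','w4'); s=sensors.sense();print(s['tcp_pos'],s['tool_rot'],s['contact_force'])
cv2.imwrite('pics/v4.png',np.hstack([cv2.resize(c['color'][240:400,220:340],(336,448)),cv2.resize(w['color'],(448,448))])[...,::-1])
E
```

```text
[ 566.63904729 -311.3919224    48.16499206] [7.17709231e-04 6.66035112e-01 7.45920037e-01 1.15107570e-04] [ 0.46892598  0.2684817  -2.03322154]
```

View pics/v4.png

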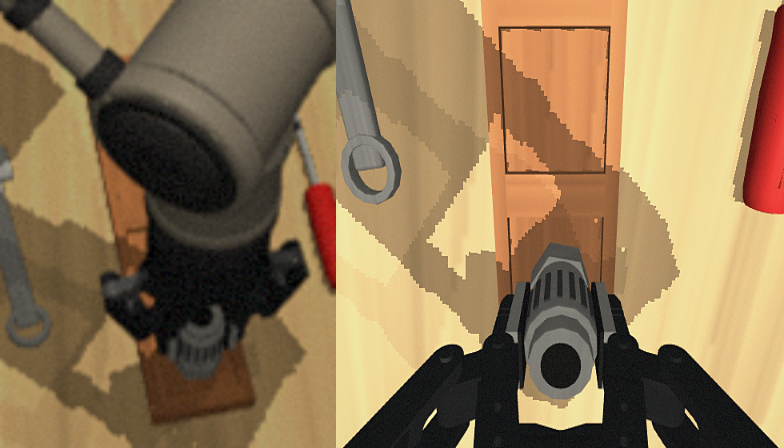

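```bash
python3 - <<'E'
from h import *
c=load('w4')
for u,v in [(500,27),(610,27),(506,173),(606,173),(508,218),(604,217)]: print(ray(c,((u-336)/.8,v*420/448),16).round(1))
E
```

```text
[ 527.1 -211.5   16. ]
[ 580.8 -205.3   16. ]
[ 532.9 -265.7   16. ]
[ 587.7 -259.5   16. ]
[ 535.1 -285.1   16. ]
[ 589.7 -278.5   16. ]
```

The tray pose is confirmed: pocket 3 is at (557,-235.5) and pocket 4 at (566,-309.5). I release here.

>>> move_arm(
  increments=[
    {"slide": [0.001, 0, 0.0015], "twist": [0, 0, 0]},
    {"slide": [0.001, 0, 0.0015], "twist": [0, 0, 0]},
  ],
)

```text
time: 7.32
tcp_pos: [566.6, -310.9, 47.1]
tool_rot: [0.001, 0.666, 0.746, -0.0]
contact_force: [-2.1, -1.6, 5.6]
grip_width: 32.8
finger_force: 36.0
```

>>> move_arm(
  increments=[
    {"slide": [0, 0, 0], "twist": [0, 0, 0]},
    {"slide": [0, 0, 0], "twist": [0, 0, 0]},
    {"slide": [0, 0, 0], "twist": [0, 0, 0]},
    {"slide": [0, 0, 0], "twist": [0, 0, 0]},
    {"slide": [0, 0, 0], "twist": [0, 0, 0]},
    {"slide": [0, 0, -0.03], "twist": [0, 0, 0]},
    {"slide": [0, 0, -0.08], "twist": [0, 0, 0]},
    {"slide": [0, 0, -0.14], "twist": [0, 0, 0]},
    {"slide": [0, 0, -0.19], "twist": [0, 0, 0]},
  ],
  grip=0.08,
)

```text
time: 8.45
tcp_pos: [566.2, -310.2, 238.3]
tool_rot: [0.001, 0.666, 0.746, 0.0]
contact_force: [0.4, -1.4, -0.1]
grip_width: 80.3
finger_force: 0.0
```

```bash
python3 - <<'E'
from h import *
s=sensors.sense();print(s['time'],s['tcp_pos'])
print(go(581,238,150,2.5))
E
```

```text
8.45 [ 566.24923541 -310.2205455   238.33315096]
(array([0.5431, 0.0764, 0.0879]), array([0.0013, 0.0009, 0.0694]))
```

>>> move_arm(
  increments=[
    {"slide": [0.06, 0.008, 0.01], "twist": [0, 0, 0.01]},
    {"slide": [0.12, 0.017, 0.02], "twist": [0, 0, 0.02]},
    {"slide": [0.18, 0.025, 0.04], "twist": [0, 0, 0.03]},
    {"slide": [0.24, 0.034, 0.06], "twist": [0, 0, 0.04]},
    {"slide": [0.3, 0.042, 0.08], "twist": [0, 0, 0.05]},
    {"slide": [0.36, 0.051, 0.088], "twist": [0, 0, 0.06]},
    {"slide": [0.42, 0.06, 0.088], "twist": [0.001, 0.001, 0.07]},
    {"slide": [0.48, 0.068, 0.088], "twist": [0.001, 0.001, 0.07]},
    {"slide": [0.53, 0.075, 0.088], "twist": [0.001, 0.001, 0.07]},
    {"slide": [0.542, 0.0763, 0.088], "twist": [0.001, 0.001, 0.07]},
    {"slide": [0.542, 0.0763, 0.088], "twist": [0.001, 0.001, 0.07]},
    {"slide": [0.542, 0.0763, 0.088], "twist": [0.001, 0.001, 0.07]},
  ],
)

```text
time: 9.95
tcp_pos: [581.0, 235.5, 147.8]
tool_rot: [-0.001, 0.692, 0.722, -0.0]
contact_force: [-0.6, -0.1, 0.1]
grip_width: 80.0
finger_force: 0.0
```

```bash
python3 - <<'E'
from h import *
c=snap('wrist','w5');s=sensors.sense();print(s['tcp_pos'],s['tool_rot'])
print(proj(c,[581,237,70]),proj(c,[583,170,70]),go(581,237,44,2.5))
hsv=cv2.cvtColor(c['color'],cv2.COLOR_RGB2HSV)
m=((hsv[...,0]>10)&(hsv[...,0]<24)&(hsv[...,1]>150)&(hsv[...,2]>60)).astype(np.uint8)
n,l,st,ce=cv2.connectedComponentsWithStats(m)
for i in range(1,n):
    if st[i,4]>200: print(st[i],ce[i])
E
```

```text
[581.13022641 235.31952335 147.83522895] [-6.50868524e-04  6.92425701e-01  7.21488866e-01 -2.02684090e-04]
[278.09360836 225.75768303] [277.10773726 320.29712827] (array([1.600e-03, 1.000e-04, 1.038e-01]), array([-0.0012, -0.0007, -0.0025]))
[ 257  176   47   63 1523] [280.01904137 204.20157584]
[256 262  42  26 292] [276.74315068 271.19178082]
[ 256  274   44   61 1658] [277.55126659 304.9119421 ]
```

View pics/w5.png

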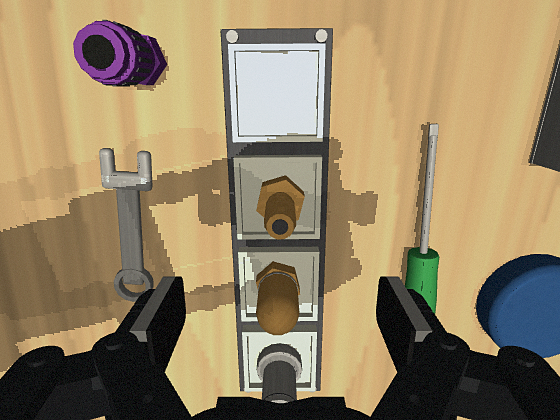

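The barb bore is at (280,227), within 2 px of the prediction. The silencer is at about (277,310). I go down on the barb.

>>> move_arm(
  increments=[
    {"slide": [0.001, 0.001, 0.04], "twist": [0, 0, 0]},
    {"slide": [0.001, 0.001, 0.075], "twist": [0, 0, 0]},
    {"slide": [0.001, 0.001, 0.095], "twist": [0, 0, 0]},
    {"slide": [0.001, 0.001, 0.104], "twist": [0, 0, 0]},
    {"slide": [0.001, 0.001, 0.104], "twist": [0, 0, 0]},
  ],
)

```text
time: 10.62
tcp_pos: [581.9, 237.3, 43.8]
tool_rot: [-0.001, 0.692, 0.722, -0.0]
contact_force: [0.3, 0.1, -0.1]
grip_width: 79.9
finger_force: 0.0
```

>>> move_arm(
  increments=[
    {"slide": [0, 0, 0], "twist": [0, 0, 0]},
    {"slide": [0, 0, 0], "twist": [0, 0, 0]},
    {"slide": [0, 0, 0], "twist": [0, 0, 0]},
    {"slide": [0, 0, 0], "twist": [0, 0, 0]},
    {"slide": [0, 0, 0], "twist": [0, 0, 0]},
    {"slide": [0, 0, 0], "twist": [0, 0, 0]},
    {"slide": [0, 0, 0], "twist": [0, 0, 0]},
    {"slide": [0, 0, 0], "twist": [0, 0, 0]},
    {"slide": [0, 0, 0], "twist": [0, 0, 0]},
  ],
  grip=0.012,
  grip_force=35,
)

```text
time: 11.75
tcp_pos: [581.9, 238.2, 44.3]
tool_rot: [-0.001, 0.692, 0.722, 0.0]
contact_force: [-1.2, -0.7, 6.2]
grip_width: 18.9
finger_force: 34.2
```

```bash
python3 - <<'E'
from h import *
s=sensors.sense();print(s['time'],s['tcp_pos'])
print(go(557,-234.5,145,6.7))
c=load('w5');print(ray(c,(280,227),70),ray(c,(272,262),22),ray(c,(277,334),60),ray(c,(281,355),66))
E
```

```text
11.75 [581.89935052 238.24515851  44.34075084]
(array([-0.4711, -0.0452, -0.1012]), array([-0.0003, -0.0013, -0.0739]))
[582.18020384 236.2457259   70.        ] [577.88293361 188.13905257  22.        ] [583.5417611  151.47227486  60.        ] [586.89484864 138.703742    66.        ]
```

>>> move_arm(
  increments=[
    {"slide": [0, 0, -0.04], "twist": [0, 0, 0]},
    {"slide": [0, 0, -0.09], "twist": [0, 0, 0]},
    {"slide": [-0.04, -0.004, -0.11], "twist": [0, 0, 0]},
    {"slide": [-0.1, -0.01, -0.11], "twist": [0, 0, -0.01]},
    {"slide": [-0.16, -0.016, -0.11], "twist": [0, 0, -0.02]},
    {"slide": [-0.22, -0.022, -0.11], "twist": [0, 0, -0.03]},
    {"slide": [-0.28, -0.028, -0.11], "twist": [0, 0, -0.045]},
    {"slide": [-0.34, -0.033, -0.11], "twist": [0, 0, -0.06]},
    {"slide": [-0.4, -0.039, -0.11], "twist": [0, 0, -0.074]},
    {"slide": [-0.45, -0.044, -0.11], "twist": [0, -0.001, -0.074]},
    {"slide": [-0.471, -0.045, -0.11], "twist": [0, -0.001, -0.074]},
    {"slide": [-0.471, -0.045, -0.1], "twist": [0, -0.001, -0.074]},
  ],
)

```text
time: 13.25
tcp_pos: [557.3, -235.5, 143.2]
tool_rot: [0.0, 0.665, 0.747, -0.0]
contact_force: [0.1, 0.5, -1.4]
grip_width: 18.8
finger_force: 34.4
```

```bash
python3 - <<'E'
from h import *
s=sensors.sense();print(s['time'],s['tcp_pos'],s['tool_rot'])
print(go(557,-234,45,6.7))
E
```

```text
13.25 [ 557.28106394 -235.47326249  143.17339109] [ 1.01782076e-04  6.65313336e-01  7.46564228e-01 -9.21375263e-05]
(array([ 0.0015, -0.0001,  0.0982]), array([-0.    ,  0.0003, -0.002 ]))
```

>>> move_arm(
  increments=[
    {"slide": [0, 0, 0.04], "twist": [0, 0, 0]},
    {"slide": [0, 0, 0.075], "twist": [0, 0, 0]},
    {"slide": [0, 0, 0.092], "twist": [0, 0, 0]},
    {"slide": [0, 0, 0.098], "twist": [0, 0, 0]},
    {"slide": [0, 0, 0.0995], "twist": [0, 0, 0]},
    {"slide": [0, 0, 0.0995], "twist": [0, 0, 0]},
  ],
)

```text
time: 14.0
tcp_pos: [557.7, -234.7, 44.9]
tool_rot: [0.001, 0.665, 0.747, -0.0]
contact_force: [-0.5, -0.5, -0.0]
grip_width: 19.0
finger_force: 34.5
```

>>> move_arm(
  increments=[
    {"slide": [0, 0, 0], "twist": [0, 0, 0]},
    {"slide": [0, 0, 0], "twist": [0, 0, 0]},
    {"slide": [0, 0, 0], "twist": [0, 0, 0]},
    {"slide": [0, 0, 0], "twist": [0, 0, 0]},
    {"slide": [0, 0, 0], "twist": [0, 0, 0]},
    {"slide": [0, 0, 0], "twist": [0, 0, 0]},
    {"slide": [0, 0, -0.03], "twist": [0, 0, 0]},
    {"slide": [0, 0, -0.08], "twist": [0, 0, 0]},
    {"slide": [0, 0, -0.12], "twist": [0, 0, 0]},
  ],
  grip=0.08,
)

```text
time: 15.12
tcp_pos: [557.3, -234.6, 165.7]
tool_rot: [0.0, 0.665, 0.747, -0.0]
contact_force: [0.7, 0.6, 1.1]
grip_width: 80.4
finger_force: 0.0
```

```bash
python3 - <<'E'
from h import *
s=sensors.sense();print(s['time'],s['tcp_pos'],s['tool_rot'])
print(go(583,168,150,2.5))
E
```

```text
15.125 [ 557.28758158 -234.59001506  165.68504438] [ 9.60378710e-05  6.64557091e-01  7.47237453e-01 -2.29589028e-04]
(array([0.3968, 0.0725, 0.0155]), array([-0.0002,  0.0005,  0.0734]))
```

>>> move_arm(
  increments=[
    {"slide": [0.05, 0.009, 0], "twist": [0, 0, 0.01]},
    {"slide": [0.11, 0.02, 0], "twist": [0, 0, 0.02]},
    {"slide": [0.17, 0.031, 0], "twist": [0, 0, 0.03]},
    {"slide": [0.23, 0.042, 0.005], "twist": [0, 0, 0.04]},
    {"slide": [0.29, 0.053, 0.01], "twist": [0, 0, 0.055]},
    {"slide": [0.34, 0.062, 0.015], "twist": [0, 0, 0.07]},
    {"slide": [0.38, 0.07, 0.015], "twist": [0, 0, 0.073]},
    {"slide": [0.397, 0.0725, 0.015], "twist": [0, 0, 0.073]},
    {"slide": [0.397, 0.0725, 0.015], "twist": [0, 0, 0.073]},
    {"slide": [0.397, 0.0725, 0.015], "twist": [0, 0, 0.073]},
  ],
)

```text
time: 16.38
tcp_pos: [582.8, 166.8, 148.8]
tool_rot: [-0.0, 0.692, 0.722, -0.001]
contact_force: [-0.5, -0.5, -0.2]
grip_width: 79.8
finger_force: 0.0
```

```bash
python3 - <<'E'
from h import *
c=snap('wrist','w6');s=sensors.sense();print(s['time'],s['tcp_pos'],s['tool_rot'])
print(proj(c,[583,165,60]),proj(c,[583,165,16]))
hsv=cv2.cvtColor(c['color'],cv2.COLOR_RGB2HSV)
m=((hsv[...,0]>10)&(hsv[...,0]<24)&(hsv[...,1]>150)&(hsv[...,2]>60)).astype(np.uint8)
n,l,st,ce=cv2.connectedComponentsWithStats(m)
for i in range(1,n):
    if st[i,4]>200: print(st[i],ce[i])
cv2.imwrite('pics/w6c.png',cv2.resize(c['color'][100:400,180:400],None,fx=2,fy=2)[...,::-1])
E
```

```text
16.425 [582.92834824 166.69119641 148.89154428] [-2.41515747e-04  6.91981804e-01  7.21914733e-01 -4.93403055e-04]
[278.28235907 224.23600276] [278.6812378 202.9903614]
[256 179  44  25 212] [277.46226415 187.4245283 ]
[ 256  188   47   56 1632] [278.93198529 216.45281863]
```

View pics/w6c.png

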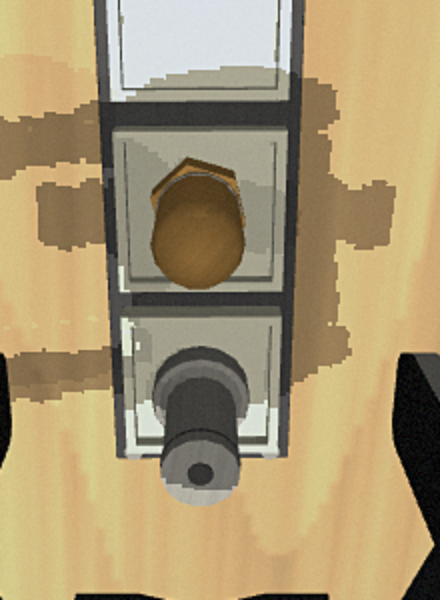

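The crop shows the silencer hex with its far corner at (275,179) and the dome's lower edge at (279,244). The reducer bore is at (280,337).

```bash
python3 - <<'E'
from h import *
c=load('w6')
print(ray(c,(275,179),22),ray(c,(279,244),58),ray(c,(279,244),52),ray(c,(280,337),66))
for z in (40,56): print(ray(c,(279,188),z))
E
```

```text
[579.57875972 184.82225676  22.        ] [584.05161363 150.45297706  58.        ] [584.13471488 147.74988377  52.        ] [587.54444683  84.13501518  66.        ]
[582.59596148 183.2624495   40.        ]
[582.49027332 187.68874676  56.        ]
```

>>> move_arm(
  increments=[
    {"slide": [-0.001, 0, 0.04], "twist": [0, 0, 0]},
    {"slide": [-0.001, 0, 0.08], "twist": [0, 0, 0]},
    {"slide": [-0.001, 0, 0.1], "twist": [0, 0, 0]},
    {"slide": [-0.001, 0, 0.11], "twist": [0, 0, 0]},
    {"slide": [-0.001, 0, 0.11], "twist": [0, 0, 0]},
  ],
)

```text
time: 17.05
tcp_pos: [582.8, 166.5, 38.7]
tool_rot: [-0.0, 0.692, 0.722, -0.001]
contact_force: [0.7, -0.7, -0.4]
grip_width: 80.3
finger_force: 0.0
```

>>> move_arm(
  increments=[
    {"slide": [0, 0, 0], "twist": [0, 0, 0]},
    {"slide": [0, 0, 0], "twist": [0, 0, 0]},
    {"slide": [0, 0, 0], "twist": [0, 0, 0]},
    {"slide": [0, 0, 0], "twist": [0, 0, 0]},
    {"slide": [0, 0, 0], "twist": [0, 0, 0]},
    {"slide": [0, 0, 0], "twist": [0, 0, 0]},
    {"slide": [0, 0, 0], "twist": [0, 0, 0]},
    {"slide": [0, 0, 0], "twist": [0, 0, 0]},
  ],
  grip=0.022,
  grip_force=35,
)

```text
time: 18.05
tcp_pos: [583.1, 167.4, 39.7]
tool_rot: [0.0, 0.691, 0.723, 0.0]
contact_force: [-0.8, -0.0, 5.5]
grip_width: 29.9
finger_force: 34.7
```

```bash
python3 - <<'E'
from h import *
s=sensors.sense();print(s['time'],s['tcp_pos'])
print(go(548.2,-160.5,145,6.7))
E
```

```text
18.05 [583.12987662 167.4078181   39.7327534 ]
(array([-0.326 , -0.0493, -0.1053]), array([ 0.0004, -0.0002, -0.0728]))
```

>>> move_arm(
  increments=[
    {"slide": [0, 0, -0.04], "twist": [0, 0, 0]},
    {"slide": [0, 0, -0.09], "twist": [0, 0, 0]},
    {"slide": [-0.04, -0.006, -0.11], "twist": [0, 0, -0.01]},
    {"slide": [-0.1, -0.015, -0.11], "twist": [0, 0, -0.02]},
    {"slide": [-0.16, -0.024, -0.11], "twist": [0, 0, -0.035]},
    {"slide": [-0.22, -0.033, -0.11], "twist": [0, 0, -0.05]},
    {"slide": [-0.27, -0.041, -0.11], "twist": [0, 0, -0.065]},
    {"slide": [-0.31, -0.047, -0.11], "twist": [0, 0, -0.073]},
    {"slide": [-0.326, -0.0493, -0.11], "twist": [0, 0, -0.073]},
    {"slide": [-0.326, -0.0493, -0.1], "twist": [0, 0, -0.073]},
    {"slide": [-0.326, -0.0493, -0.1], "twist": [0, 0, -0.073]},
  ],
)

```text
time: 19.42
tcp_pos: [547.3, -158.9, 137.5]
tool_rot: [-0.002, 0.664, 0.748, -0.001]
contact_force: [-0.8, -0.3, -1.2]
grip_width: 30.1
finger_force: 35.0
```

>>> move_arm(
  increments=[
    {"slide": [0, 0, 0.04], "twist": [0, 0, 0]},
    {"slide": [0, 0, 0.075], "twist": [0, 0, 0]},
    {"slide": [0, 0, 0.092], "twist": [0, 0, 0]},
    {"slide": [0, 0, 0.098], "twist": [0, 0, 0]},
    {"slide": [0, 0, 0.0995], "twist": [0, 0, 0]},
    {"slide": [0, 0, 0.0995], "twist": [0, 0, 0]},
  ],
)

```text
time: 20.18
tcp_pos: [548.5, -160.8, 40.4]
tool_rot: [0.001, 0.665, 0.747, -0.0]
contact_force: [0.5, 0.3, -1.8]
grip_width: 30.1
finger_force: 35.0
```

>>> move_arm(
  increments=[
    {"slide": [0, 0, 0.001], "twist": [0, 0, 0]},
    {"slide": [0, 0, 0.001], "twist": [0, 0, 0]},
  ],
)

```text
time: 20.42
tcp_pos: [548.5, -160.9, 39.7]
tool_rot: [0.001, 0.665, 0.747, 0.0]
contact_force: [-0.5, 0.1, 6.5]
grip_width: 30.3
finger_force: 35.6
```

>>> move_arm(
  increments=[
    {"slide": [0, 0, 0], "twist": [0, 0, 0]},
    {"slide": [0, 0, 0], "twist": [0, 0, 0]},
    {"slide": [0, 0, 0], "twist": [0, 0, 0]},
    {"slide": [0, 0, 0], "twist": [0, 0, 0]},
    {"slide": [0, 0, 0], "twist": [0, 0, 0]},
    {"slide": [0, 0, 0], "twist": [0, 0, 0]},
    {"slide": [0, 0, -0.03], "twist": [0, 0, 0]},
    {"slide": [0, 0, -0.08], "twist": [0, 0, 0]},
    {"slide": [0, 0, -0.12], "twist": [0, 0, 0]},
  ],
  grip=0.08,
)

```text
time: 21.55
tcp_pos: [548.1, -160.7, 160.2]
tool_rot: [0.0, 0.665, 0.747, -0.0]
contact_force: [0.7, -0.0, 0.1]
grip_width: 79.8
finger_force: 0.0
```

```bash
python3 - <<'E'
from h import *
s=sensors.sense();print(s['time'],s['tcp_pos'],s['tool_rot'])
print(go(587,87,150,2.5))
E
```

```text
21.55 [ 548.06471361 -160.66580468  160.17483214] [ 8.28278204e-05  6.64569066e-01  7.47226820e-01 -1.72719733e-04]
(array([0.2414, 0.0676, 0.0101]), array([-0.0001,  0.0004,  0.0733]))
```

>>> move_arm(
  increments=[
    {"slide": [0.05, 0.014, 0], "twist": [0, 0, 0.01]},
    {"slide": [0.11, 0.031, 0.005], "twist": [0, 0, 0.03]},
    {"slide": [0.17, 0.048, 0.01], "twist": [0, 0, 0.05]},
    {"slide": [0.22, 0.062, 0.01], "twist": [0, 0, 0.073]},
    {"slide": [0.24, 0.0675, 0.01], "twist": [0, 0, 0.073]},
    {"slide": [0.24, 0.0675, 0.01], "twist": [0, 0, 0.073]},
    {"slide": [0.24, 0.0675, 0.01], "twist": [0, 0, 0.073]},
  ],
)

```text
time: 22.42
tcp_pos: [586.9, 84.2, 148.3]
tool_rot: [-0.0, 0.692, 0.722, -0.001]
contact_force: [-0.1, 0.1, 0.3]
grip_width: 80.1
finger_force: 0.0
```

```bash
python3 - <<'E'
from h import *
c=snap('wrist','w7');g=snap('side','s7');s=sensors.sense();print(s['time'],s['tcp_pos'],s['tool_rot'])
print(proj(c,[587,86,66]))
cv2.imwrite('pics/v7.png',np.hstack([cv2.resize(c['color'][130:330,180:380],(400,400)),cv2.resize(g['color'][250:400,220:340],(320,400))])[...,::-1])
E
```

```text
22.525 [586.92871921  83.97568028 148.37146817] [-2.89462199e-04  6.92087919e-01  7.21812995e-01 -4.78436684e-04]
[278.44206843 222.57664276]
```

View pics/v7.png

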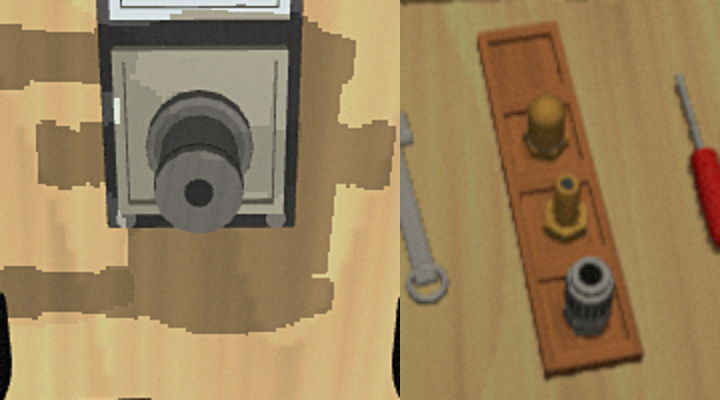

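The reducer bore is at (279.5,226), so y is about 84 and the tool is well placed. In the side view, the coupler, barb and silencer stand upright in their pockets.

>>> move_arm(
  increments=[
    {"slide": [-0.001, 0.001, 0.04], "twist": [0, 0, 0]},
    {"slide": [-0.001, 0.001, 0.08], "twist": [0, 0, 0]},
    {"slide": [-0.001, 0.001, 0.1], "twist": [0, 0, 0]},
    {"slide": [-0.001, 0.001, 0.108], "twist": [0, 0, 0]},
    {"slide": [-0.001, 0.001, 0.108], "twist": [0, 0, 0]},
  ],
)

```text
time: 23.15
tcp_pos: [588.0, 83.9, 40.4]
tool_rot: [-0.0, 0.692, 0.722, -0.0]
contact_force: [0.9, -0.7, 1.0]
grip_width: 80.0
finger_force: 0.0
```

>>> move_arm(
  increments=[
    {"slide": [0, 0, 0], "twist": [0, 0, 0]},
    {"slide": [0, 0, 0], "twist": [0, 0, 0]},
    {"slide": [0, 0, 0], "twist": [0, 0, 0]},
    {"slide": [0, 0, 0], "twist": [0, 0, 0]},
    {"slide": [0, 0, 0], "twist": [0, 0, 0]},
    {"slide": [0, 0, 0], "twist": [0, 0, 0]},
    {"slide": [0, 0, 0], "twist": [0, 0, 0]},
    {"slide": [0, 0, 0], "twist": [0, 0, 0]},
  ],
  grip=0.02,
  grip_force=40,
)

```text
time: 24.15
tcp_pos: [588.2, 84.8, 41.1]
tool_rot: [0.0, 0.691, 0.723, 0.0]
contact_force: [-1.6, 0.2, 5.0]
grip_width: 27.2
finger_force: 39.4
```

```bash
python3 - <<'E'
from h import *
s=sensors.sense();print(s['time'],s['tcp_pos'])
print(go(539.3,-85.5,140,6.7))
E
```

```text
24.15 [588.16440325  84.77139633  41.0934321 ]
(array([-0.1679, -0.0563, -0.0989]), array([ 0.    , -0.    , -0.0728]))
```

>>> move_arm(
  increments=[
    {"slide": [0, 0, -0.04], "twist": [0, 0, 0]},
    {"slide": [0, 0, -0.09], "twist": [0, 0, 0]},
    {"slide": [-0.03, -0.01, -0.1], "twist": [0, 0, -0.01]},
    {"slide": [-0.08, -0.027, -0.1], "twist": [0, 0, -0.03]},
    {"slide": [-0.13, -0.043, -0.1], "twist": [0, 0, -0.055]},
    {"slide": [-0.16, -0.053, -0.1], "twist": [0, 0, -0.073]},
    {"slide": [-0.168, -0.0563, -0.1], "twist": [0, 0, -0.073]},
    {"slide": [-0.168, -0.0563, -0.1], "twist": [0, 0, -0.073]},
    {"slide": [-0.168, -0.0563, -0.1], "twist": [0, 0, -0.073]},
  ],
)

```text
time: 25.28
tcp_pos: [539.4, -84.5, 140.3]
tool_rot: [-0.0, 0.664, 0.748, -0.0]
contact_force: [0.4, 0.5, -0.7]
grip_width: 27.0
finger_force: 39.7
```

>>> move_arm(
  increments=[
    {"slide": [0, 0, 0.04], "twist": [0, 0, 0]},
    {"slide": [0, 0, 0.075], "twist": [0, 0, 0]},
    {"slide": [0, 0, 0.092], "twist": [0, 0, 0]},
    {"slide": [0, 0, 0.098], "twist": [0, 0, 0]},
    {"slide": [0, 0, 0.1], "twist": [0, 0, 0]},
    {"slide": [0, 0, 0.1005], "twist": [0, 0, 0]},
    {"slide": [0, 0, 0.1005], "twist": [0, 0, 0]},
  ],
)

```text
time: 26.15
tcp_pos: [539.7, -85.2, 41.1]
tool_rot: [0.0, 0.664, 0.747, 0.0]
contact_force: [-1.7, 3.3, 5.9]
grip_width: 27.1
finger_force: 40.3
```

>>> move_arm(
  increments=[
    {"slide": [0, 0, 0], "twist": [0, 0, 0]},
    {"slide": [0, 0, 0], "twist": [0, 0, 0]},
    {"slide": [0, 0, 0], "twist": [0, 0, 0]},
    {"slide": [0, 0, 0], "twist": [0, 0, 0]},
    {"slide": [0, 0, 0], "twist": [0, 0, 0]},
    {"slide": [0, 0, 0], "twist": [0, 0, 0]},
    {"slide": [0, 0, -0.03], "twist": [0, 0, 0]},
    {"slide": [0, 0, -0.08], "twist": [0, 0, 0]},
    {"slide": [0, 0, -0.14], "twist": [0, 0, 0]},
    {"slide": [0.05, 0, -0.2], "twist": [0, 0, 0]},
    {"slide": [0.1, 0, -0.2], "twist": [0, 0, 0]},
    {"slide": [0.1, 0, -0.2], "twist": [0, 0, 0]},
  ],
  grip=0.08,
)

```text
time: 27.65
tcp_pos: [527.4, 17.0, 241.5]
tool_rot: [0.001, 0.663, 0.749, 0.001]
contact_force: [-0.3, -1.0, -0.7]
grip_width: 80.3
finger_force: 0.0
```

```bash
python3 - <<'E'
from h import *
g=snap('side','s8');k=snap('scene','c8');s=sensors.sense();print(s['time'],s['tcp_pos'],s['contact_force'])
for p in [(566,-309.7,74),(557,-235.3,70),(548,-160.8,70),(539,-86.3,66)]:
    print(((proj(g,p)-[220,250])*[320/120,400/150]).round(), ((proj(k,p)-[140,90])*3).round()+[320,0])
cv2.imwrite('pics/v8.png',np.hstack([cv2.resize(g['color'][250:400,220:340],(320,400)),cv2.copyMakeBorder(cv2.resize(k['color'][90:210,140:270],None,fx=3,fy=3),0,40,0,0,0)])[...,::-1])
E
```

```text
27.75 [527.34832343  13.93842272 239.79812128] [-0.42961424 -0.5533283   0.01847257]
[188. 271.] [397.  83.]
[165. 181.] [462. 125.]
[144.  98.] [529. 167.]
[125.  26.] [602. 216.]
```

View pics/v8.png

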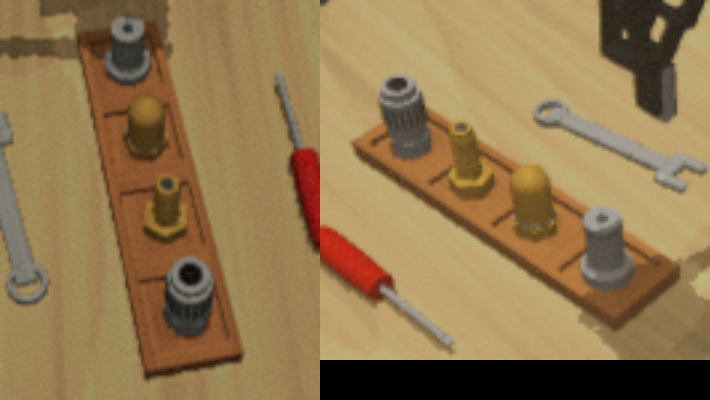

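All four fittings stand upright in their pockets. In the side crop the tops are at (127,28), (147,100), (167,183) and (190,272), all near the predicted spots. The gripper is clear, so I hand the job in.

```bash
python3 -c "
from h import *
print(order.job_done())"
```

```text
the job is handed in; nothing more can be done
None
```

I moved all four fittings to the tray in reverse order and handed the job in at about 28 s; the last pictures show each one upright in its pocket with the gripper clear. The hand-in gave no pass or fail result.

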